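# Load the stepped bottle rack in order of height

## Task

Load the stepped bottle rack for dispensing: line up the four capped reagent bottles along it in order of height, from the shortest in the highest cup to the tallest in the lowest, so that all their caps stand at one level. Set every bottle down upright on the floor of its cup without dropping it, and leave the wash bottle and the tip box as they stand.

Things in the scene. Friction and masses are not known exactly. Their poses are not given: they have to be found in the camera images.
- dropper_mid (a point): small brown dropper bottle with a black cap, the shortest of the four: 72 mm high, round body 30 mm wide up to about 45 mm, cap 21 mm wide on the top 12 mm. Grip it round the body. The point is on its axis, half-way up (36.0 mm above its underside); z points up to the cap. It stands loose on the worktop at the start and weighs about 30 g.
- amber_mid (a point): amber bottle with a black cap, second shortest: 101 mm high, body 50 mm wide, cap 35 mm wide on the top 22 mm. Grip it by the cap. The point is on its axis, half-way up (50.5 mm above its underside); z points up to the cap. It stands loose on the worktop at the start and weighs about 210 g.
- buffer_mid (a point): clear white-labelled bottle with a blue cap, second tallest: 111 mm high, body 56 mm wide, cap 38 mm wide on the top 22 mm. Grip it by the cap. The point is on its axis, half-way up (55.5 mm above its underside); z points up to the cap. It stands loose on the worktop at the start and weighs about 260 g.
- medium_mid (a point): clear white-labelled bottle with an orange cap, the tallest: 124 mm high, body 60 mm wide, cap 40 mm wide on the top 20 mm. Grip it by the cap. The point is on its axis, half-way up (62.0 mm above its underside); z points up to the cap. It stands loose on the worktop at the start and weighs about 310 g.
- seat_1_floor (a point): round grey cup, the highest and narrowest of the four on the rack's aluminium rail (62 x 306 mm, 14 mm high, fixed, standing at any angle): inner width 46 mm, flat floor 76 mm above the worktop, rim 8 mm above the floor and 3 mm thick. The point is the centre of its floor; z up, y along the rail towards the lower cups, x across the rail (a small black thumbscrew stands out on the +x side, low on the cup); it stands at one end of the row, seat_2 is 66 mm further along +y.
- seat_2_floor (a point): round grey cup, the second highest of the four on the rack's aluminium rail (62 x 306 mm, 14 mm high, fixed, standing at any angle): inner width 66 mm, flat floor 47 mm above the worktop, rim 8 mm above the floor and 3 mm thick. The point is the centre of its floor; z up, y along the rail towards the lower cups, x across the rail (a small black thumbscrew stands out on the +x side, low on the cup); seat_3 is 79 mm further along +y.
- seat_3_floor (a point): round grey cup, the second lowest of the four on the rack's aluminium rail (62 x 306 mm, 14 mm high, fixed, standing at any angle): inner width 72 mm, flat floor 37 mm above the worktop, rim 8 mm above the floor and 3 mm thick. The point is the centre of its floor; z up, y along the rail towards the lower cups, x across the rail (a small black thumbscrew stands out on the +x side, low on the cup); seat_4 is 84 mm further along +y.
- seat_4_floor (a point): round grey cup, the lowest and widest of the four on the rack's aluminium rail (62 x 306 mm, 14 mm high, fixed, standing at any angle): inner width 76 mm, flat floor 24 mm above the worktop, rim 8 mm above the floor and 3 mm thick. The point is the centre of its floor; z up, y along the rail towards the lower cups, x across the rail (a small black thumbscrew stands out on the +x side, low on the cup); it stands at the other end of the row.
- wash_mid (a point): white wash bottle with a red spout, loose bystander, 102 x 64 x 185 mm, standing far on the right. The point is on the axis of its 64 mm wide body, half-way up (92 mm).
- tips_mid (a point): blue box of yellow pipette tips, loose bystander, 118 (its x) x 68 x 63 mm, standing far on the left. The point is its centre, half-way up (31 mm).
Mind the look-alikes: they are no part of the job. What is shaped like the part that bears medium_mid but pink or red is not meant.

How it is judged:
At the end, for the whole second after the job is handed in: Each bottle stands in its own cup, from the shortest in the highest cup to the tallest in the lowest: its axis within 11 mm of the cup's centre, its underside within 5 mm of the cup's floor, upright within 0.08 rad, released and at rest (horizontal distance between dropper_mid and seat_1_floor below 0.011 m and z of dropper_mid in the frame of seat_1_floor between 0.031 and 0.041 m and angle between each of dropper_mid, amber_mid, buffer_mid, medium_mid's own z axis and vertical below 0.08 rad and linear speed of each of dropper, amber, buffer, medium below 0.02 m/s and contact force between the fingers and dropper below 0.1 N and horizontal distance between amber_mid and seat_2_floor below 0.011 m and z of amber_mid in the frame of seat_2_floor between 0.0455 and 0.0555 m and contact force between the fingers and amber below 0.1 N and horizontal distance between buffer_mid and seat_3_floor below 0.011 m and z of buffer_mid in the frame of seat_3_floor between 0.0505 and 0.0605 m and contact force between the fingers and buffer below 0.1 N and horizontal distance between medium_mid and seat_4_floor below 0.011 m and z of medium_mid in the frame of seat_4_floor between 0.057 and 0.067 m and contact force between the fingers and medium below 0.1 N); the robot touches nothing.
It fails at once if a bottle falls (moves faster than 0.5 m/s with no finger on it, a drop of more than about 13 mm) ((linear speed of dropper above 0.5 m/s and contact force between the fingers and dropper below 0.05 N) or (linear speed of amber above 0.5 m/s and contact force between the fingers and amber below 0.05 N) or (linear speed of buffer above 0.5 m/s and contact force between the fingers and buffer below 0.05 N) or (linear speed of medium above 0.5 m/s and contact force between the fingers and medium below 0.05 N)).
It fails at once if the wash bottle is pushed more than 30 mm or knocked over (distance of wash_mid from where it was at the start of the episode above 0.03 m or angle between wash_mid's own z axis and vertical above 0.4 rad).
It fails at once if the tip box is pushed more than 30 mm or knocked over (distance of tips_mid from where it was at the start of the episode above 0.03 m or angle between tips_mid's own z axis and vertical above 0.4 rad).
It also fails if it takes over 109 s, if anything falls off the work surface, if the arm or the gripper's body presses on something with over 40 N, if the wrist force passes 120 N, or if a joint passes its speed limit or range.

## Robot

A 6-joint arm with a two-finger parallel gripper is mounted at the origin on the work surface; the furniture and walls round the work are solid. World frame = base frame: x ahead of the robot, y to its left, z up, the work surface at z = 0. Lengths are in m, angles in rad, forces in N, time in s.
With the tool pointing down it reaches from about 0.3 to 0.775 m from the base axis. Payload 14.6 kg.
Tool frame: the origin (TCP) lies at the centre of the arm's flange, where the gripper is bolted on; the fingertips stand 199 mm ahead of it and the grasp point (between the pads) lies 180 mm ahead of it; z points along the fingers, y is the line along which they close (so a half turn about z gives the same grasp; the last joint's range is limited). The gripper opens to 94 mm and grips with 3 to 60 N. Pads are 16 mm wide; open, the fingers measure 119 mm over their backs; the gripper's body (75 mm by 177 mm) begins 78 mm behind the grasp point.
Start: joints at [-1.232, 0.3, 1.521, -0, 1.321, -0.067], TCP at [0.217, -0.505, 0.405] pointing down, gripper open.
Joint ranges: [-3.03, 3.03], [-0.79, 2.21], [0.23, 2.52], [-1.04, 4.18], [0, 3.07], [-2.55, 2.55]. Speed limits (rad/s): [2.22, 2.22, 2.57, 3.14, 3.14, 3.14].

## Interface

Orientations are given as [roll, pitch, yaw] about the fixed x, y, z axes, in that order (R = Rz(yaw) Ry(pitch) Rx(roll)).
In Python, from station import ctrl gives the robot as it stands. The module is installed in compiled form; this text tells all that it offers.
- The arm moves only by the tool servo_tool, never from a script. Its argument "motion" is a list of rows, each a list of 5 numbers: the closure, from 0 (fully open) to 1 (shut), then the shift along the world's x, y, z in cm, then the turn about the world's z in degrees. A call has 1 to 20 rows; each row is the pose to reach, as a shift and turn from the pose commanded when the call began; what a row does not reach only later rows make up. A row lasts 1/8 s, in which the tool goes at most 62.5 mm and 10.7 degrees, less where a joint would pass 70% of its speed; a pose out of reach is approached as far as the arm can. A call with a gripper value outside its range is refused whole. The fingers move at their own pace and stop on an object; "squeeze" is the grip in N (left out, the last holds). Time passes only in rows, so rows that repeat a pose let the fingers close. It gives the time, the measured TCP pose, the force, the opening and the grip force at its end, in the units of the state.
- ctrl.get_obs(): the state, without advancing time (a new reading comes with each control period).
- ctrl.camera(name): name is "side" or "top"; returns a dict with "image" (384x512x3 uint8, red, green, blue), "fx", "fy", "cx", "cy" (pixels), "camera_from_world" (4x4, takes a point from world to camera coordinates). Camera axes: x right, y up, looking along -z (the intrinsics and any distortion apply to the point x, -y, -z); pixel columns grow to the right and rows downward; lengths in m; the calibration is good to about 2 mm. A picture is of the moment at which its call begins. There is no depth.
- ctrl.hand_in(): hands the job in; it is judged then, once.
The state is a dict: "time_s": time; "qpos": joint angles; "joint_vel": joint speeds; "tau": joint torques, N m; "ee_pos": TCP position; "eef_rot": TCP orientation; "force": force on the tool from outside, world axes, zero at the start; "moment": the same for the moment, N m; "grip_width": finger opening in m; "grip_force": force on a finger pad.
Only numpy, scipy, OpenCV 4.12 (cv2) and the standard library are available. Lean on these libraries where they do the work, as an engineer would, in place of code of your own. Each camera call takes 0.05 s, during which the arm holds its last target. There are 200 camera calls.

## Working session

There is one attempt and no reset: what is moved stays moved. The work goes in short steps, Python scripts to look and compute and a tool call to move; the robot and the scene stay as the last step left them, time stands still between calls to the robot, and variables do not carry over. Pictures are saved under pics/ and viewed, at most 14 in all, crops included, and the job is handed in when it is done.

Besides the shell and the picture viewer there is one more tool, called after "Call:" as name(argument=value, ...) on one line, values as JSON. servo_tool: Moves the arm, as the interface text tells. Its arguments: {"type":"object","properties":{"motion":{"type":"array","items":{"type":"array","items":{"type":"number"}}},"squeeze":{"type":"number"}},"required":["motion"]}

```bash
mkdir -p pics; cat > h.py <<'E'
import numpy as np, cv2
from station import ctrl
def shot(name, fn=None):
    c=ctrl.camera(name)
    if fn: cv2.imwrite('pics/'+fn, c['image'][:,:,::-1])
    return c
def ray(c,u,v):
    T=np.array(c['camera_from_world']); R=T[:3,:3]; t=T[:3,3]
    d=np.array([(u-c['cx'])/c['fx'], -(v-c['cy'])/c['fy'], -1.0])
    return -R.T@t, R.T@d
def onz(c,u,v,z):
    o,d=ray(c,u,v); return o+d*(z-o[2])/d[2]
def proj(c,p):
    T=np.array(c['camera_from_world']); q=T[:3,:3]@np.array(p)+T[:3,3]
    return c['cx']+c['fx']*q[0]/-q[2], c['cy']-c['fy']*q[1]/-q[2]
E
python3 - <<'E'
from h import *
for n in('top','side'):
    c=shot(n,n+'0.png'); print({k:(np.round(v,4).tolist() if k!='image' else 0) for k,v in c.items()})
print(ctrl.get_obs())
E
```

```text
{'image': 0, 'fx': 414.3866, 'fy': 414.3866, 'cx': 253.9174, 'cy': 188.883, 'camera_from_world': [[0.0182, -0.9996, 0.0223, -0.0177], [0.9895, 0.0212, 0.1427, -0.499], [-0.1431, 0.0194, 0.9895, -1.4311], [0.0, 0.0, 0.0, 1.0]]}
{'image': 0, 'fx': 437.1949, 'fy': 437.1949, 'cx': 256.7064, 'cy': 186.4158, 'camera_from_world': [[0.9989, 0.0399, 0.025, -0.5223], [-0.0419, 0.5093, 0.8596, -0.062], [0.0216, -0.8597, 0.5104, -1.4546], [0.0, 0.0, 0.0, 1.0]]}
{'time_s': 0.1, 'qpos': array([-1.23160706e+00,  3.00378374e-01,  1.52151288e+00,  1.88411300e-06,
        1.32067157e+00, -6.66190551e-02]), 'joint_vel': array([ 0.00088273, -0.00081501, -0.00236049,  0.00173573, -0.00018091,
       -0.00159154]), 'tau': array([ 2.26321165e-03, -5.32634282e+01, -3.53280008e+01,  7.09765172e-02,
        2.35175702e-02, -8.00884709e-05]), 'ee_pos': array([ 0.21709583, -0.50530554,  0.40416594]), 'eef_rot': array([-3.14062476e+00, -6.64049111e-05,  4.05807825e-01]), 'force': array([ 0.60649966,  0.0627557 , -0.6272493 ]), 'moment': array([-0.00546579,  0.03339751,  0.07346985]), 'grip_force': 0.0, 'grip_width': 0.0942829249990506}
```

View pics/top0.png

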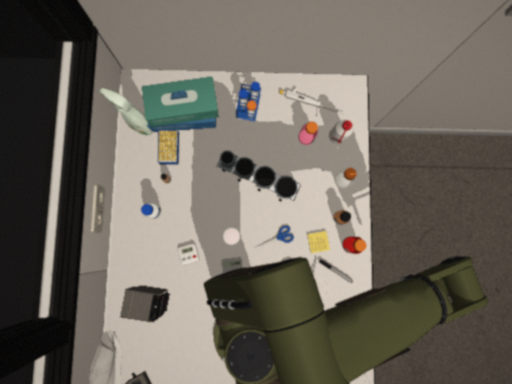

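View pics/side0.png

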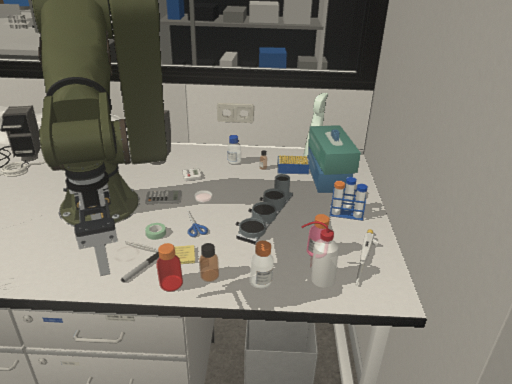

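Top view: cups run from (228,158) to (287,187). Dropper is at (166,178), buffer (150,211), medium (347,175), amber (343,217), and the wash bottle at (343,130). The red bottle (355,245) and pink bottle (308,132) are look-alikes.

```bash
python3 - <<'E'
from h import *
a=cv2.imread('pics/top0.png')
A=cv2.resize(a[120:250,130:380],None,fx=3.2,fy=3.2,interpolation=cv2.INTER_CUBIC)
b=cv2.imread('pics/side0.png')
B=cv2.resize(b[130:300,140:390],None,fx=3.2,fy=3.2,interpolation=cv2.INTER_CUBIC)
cv2.imwrite('pics/tz.png',A); cv2.imwrite('pics/sz.png',B)
E
```

```text
(no output)
```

View pics/tz.png

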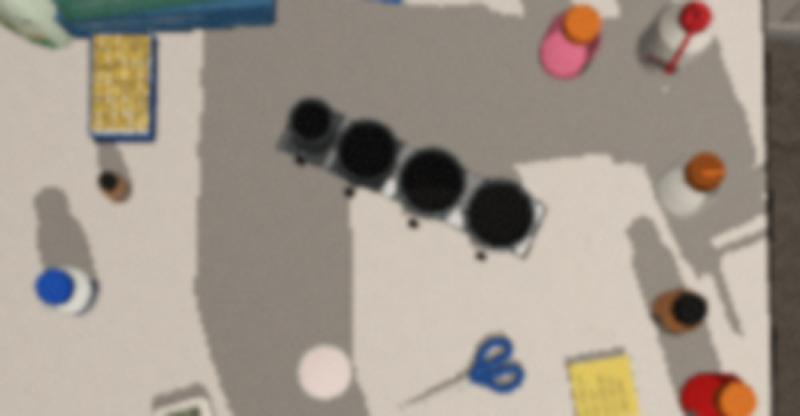

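View pics/sz.png

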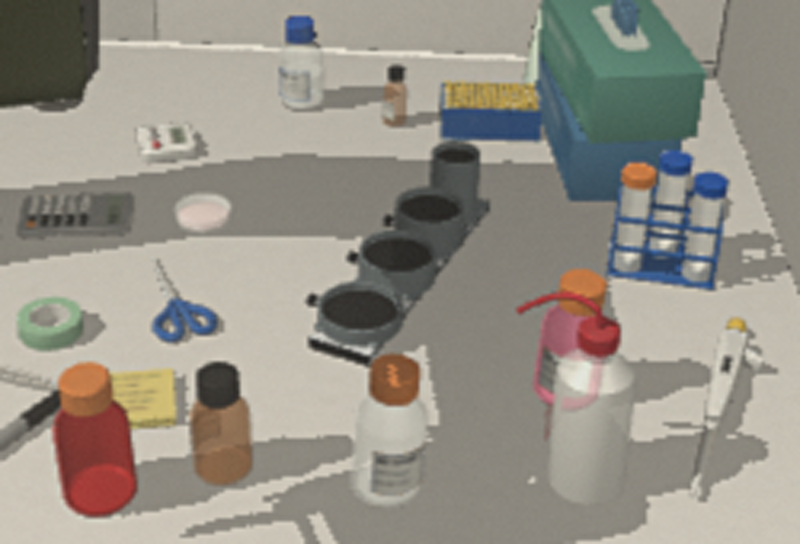

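The crops show the cups as dark discs in the top view at crop (312,119), (366,150), (431,181) and (500,214). The bottle caps are clearly separable by colour.

```bash
cat > m.py <<'E'
from h import *
def blob(m,near,r=14):
    n,l,s,ce=cv2.connectedComponentsWithStats(m.astype(np.uint8))
    b=[(s[i,4],i) for i in range(1,n) if np.hypot(*(ce[i]-near))<r and s[i,4]>6]
    if not b: return None
    i=max(b)[1]; return ce[i],s[i]
def masks(im):
    h=cv2.cvtColor(im,cv2.COLOR_RGB2HSV); H,S,V=[h[:,:,i].astype(int) for i in range(3)]
    return dict(blue=(H>105)&(H<130)&(S>140)&(V>60), orange=(H>3)&(H<16)&(S>170)&(V>90), black=V<45)
E
python3 - <<'E'
from m import *
t=shot('top'); s=shot('side'); mt=masks(t['image']); ms=masks(s['image'])
z={'buffer':(.111,'blue',(147,209),(233,140)),'medium':(.124,'orange',(350,174),(263,248)),'amber':(.101,'black',(345,216),(208,250)),'dropper':(.072,'black',(163,176),(264,154))}
for k,(h,col,a,b) in z.items():
    A=blob(mt[col],a,8); B=blob(ms[col],b,8)
    print(k,A and (A[0].round(1),A[1]),B and (B[0].round(1),B[1]))
    ht={'dropper':.012,'medium':.02}.get(k,.022)
    if A: print('  top->',onz(t,*A[0],h-ht*.15).round(4))
    if B: print('  side->',onz(s,*B[0],h-ht*.35).round(4))
P=[]
for i,(a,f) in enumerate(zip([(227.5,157),(244.4,167),(264.7,176.5),(286,187)],[.076,.047,.037,.024])):
    A=blob(mt['black'],a,6); P.append(onz(t,*A[0],f+.008)); print(i,A[0].round(1),A[1],P[-1].round(4))
P=np.array(P)[:,:2]; o=np.array([0,66,145,229])/1000; 
# fit line with known spacing: Procrustes
pc=P-P.mean(0); oc=o-o.mean(); d=pc.T@oc; d/=np.hypot(*d)
print('dir',d,np.degrees(np.arctan2(d[1],d[0])))
print((P.mean(0)+oc[:,None]*d).round(4), (P-(P.mean(0)+oc[:,None]*d)).round(4).tolist())
E
```

```text
buffer (array([146.6, 209.2]), array([142, 205,  10,  10,  82], dtype=int32)) (array([232.2, 137.8]), array([230, 136,   7,   7,  24], dtype=int32))
  top-> [0.4131 0.3489 0.1077]
  side-> [0.411  0.3517 0.1033]
medium (array([350. , 173.4]), array([345, 169,  11,  10,  86], dtype=int32)) None
  top-> [ 0.5465 -0.3289  0.121 ]
amber (array([344.8, 216.1]), array([341, 212,   9,   9,  61], dtype=int32)) None
  top-> [ 0.4041 -0.315   0.0977]
dropper (array([163.4, 176.2]), array([162, 175,   4,   4,  12], dtype=int32)) None
  top-> [0.5317 0.3063 0.0702]
0 [227.  159.1] [221 152  13  16 153] [0.5942 0.0879 0.084 ]
1 [244.1 167.2] [236 159  18  18 257] [0.5728 0.0283 0.055 ]
2 [264.6 176.1] [256 167  19  19 273] [ 0.5444 -0.0445  0.045 ]
3 [285.7 186.7] [277 178  19  19 287] [ 0.5103 -0.1211  0.032 ]
dir [-0.37248454 -0.9280384 ] -111.8689268375569
[[ 0.5964  0.0897]
 [ 0.5718  0.0285]
 [ 0.5424 -0.0448]
 [ 0.5111 -0.1228]] [[-0.0022, -0.0018], [0.001, -0.0002], [0.002, 0.0003], [-0.0008, 0.0017]]
```

```bash
python3 - <<'E'
from m import *
s=shot('side');t=shot('top')
f=lambda x,y:(x/3.2+140-.34,y/3.2+130-.34)
for k,p,z in [('amber',(218,385),.090),('medium',(395,378),.114),('dropper',(396,73),.066),('buffer',(300,30),.100),('s4',(358,310),.032),('s3',(396,256),.045),('s2',(428,208),.055),('s1',(456,154),.084)]:
    print(k,onz(s,*f(*p),z).round(4))
for k,p,z in [('amber',(344.8,216.1),.090),('medium',(350,173.4),.114),('dropper',(163.4,176.2),.066),('buffer',(146.6,209.2),.1),('box edge',(170.5,163),.063)]:
    print(k,onz(t,*p,z).round(4))
E
```

```text
amber [ 0.4072 -0.3183  0.09  ]
medium [ 0.5493 -0.3292  0.114 ]
dropper [0.5346 0.3097 0.066 ]
buffer [0.4162 0.3475 0.1   ]
s4 [ 0.5116 -0.1277  0.032 ]
s3 [ 0.545  -0.0529  0.045 ]
s2 [0.5755 0.0231 0.055 ]
s1 [0.6032 0.0866 0.084 ]
amber [ 0.4048 -0.3169  0.09  ]
medium [ 0.5479 -0.3307  0.114 ]
dropper [0.5326 0.3072 0.066 ]
buffer [0.4138 0.3507 0.1   ]
box edge [0.5804 0.2855 0.063 ]
```

Call:
servo_tool(motion=[[0,4,4,0,9],[0,8,8,0,18],[0,12,12,0,27],[0,16,16,0,36],[0,18.9,18.8,0,45],[0,18.9,18.8,0,45],[0,18.9,18.8,-5,45],[0,18.9,18.8,-7,45],[0,18.9,18.8,-7,45]], squeeze=25)

```text
time_s: 1.42
ee_pos: [0.4055, -0.3179, 0.3336]
eef_rot: [-3.139, -0.001, 1.189]
force: [-0.2, -1.0, 0.5]
grip_width: 0.0942
grip_force: 0.0
```

Call:
servo_tool(motion=[[0,0,0,-3,0],[0,0,0,-5.7,0],[0,0,0,-5.7,0],[0.4,0,0,-5.7,0],[0.5,0,0,-5.7,0],[0.6,0,0,-5.7,0],[0.7,0,0,-5.7,0],[0.8,0,0,-5.7,0],[0.8,0,0,-5.7,0],[0.8,0,0,-5.7,0]])

```text
time_s: 2.68
ee_pos: [0.4062, -0.3174, 0.2777]
eef_rot: [3.141, 0.0, 1.191]
force: [0.1, 0.1, 0.2]
grip_width: 0.0345
grip_force: 23.6
```

Call:
servo_tool(motion=[[0.8,0,0,2,0],[0.8,0,0,5,0],[0.8,0,0,9,0],[0.8,0,3,11,0],[0.8,2,7,11,0],[0.8,4,11,11,0],[0.8,6,15,11,0],[0.8,8,19,11,0],[0.8,10,23,11,0],[0.8,12.5,27,11,0],[0.8,14.5,31,11,0],[0.8,16,33.5,11,0],[0.8,16.7,34.4,11,0],[0.8,16.7,34.4,11,0],[0.8,16.7,34.4,8,0],[0.8,16.7,34.4,6.5,0],[0.8,16.7,34.4,6.5,0]])

```text
time_s: 4.8
ee_pos: [0.5729, 0.026, 0.342]
eef_rot: [-3.14, 0.001, 1.19]
force: [-0.1, 0.6, -3.0]
grip_width: 0.0348
grip_force: 23.6
```

```bash
python3 - <<'E'
from h import *
s=shot('side');t=shot('top')
def z(c,u0,u1,v0,v1):return cv2.resize(c['image'][v0:v1,u0:u1,::-1],(400,400),interpolation=cv2.INTER_CUBIC)
cv2.imwrite('pics/p1.png',np.hstack([z(s,215,315,150,250),z(t,205,305,130,230)]))
E
```

```text
(no output)
```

View pics/p1.png

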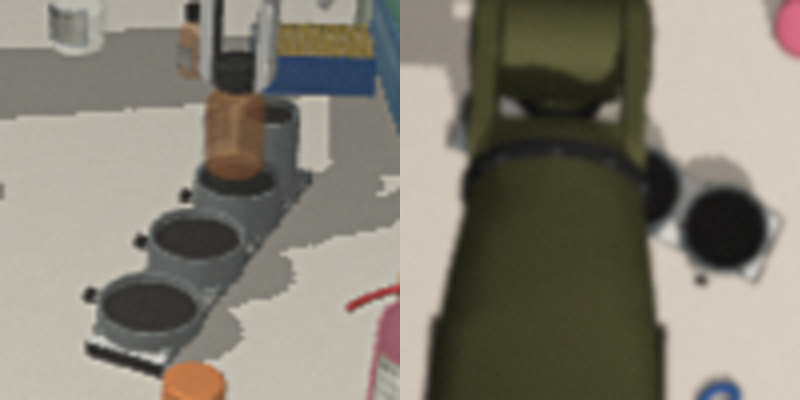

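The side view shows the amber bottle centred over cup 2 (bottle axis u≈235, cup u≈236 in the crop). Lowering it.

Call:
servo_tool(motion=[[0.8,0,0,-0.6,0],[0.8,0,0,-1.2,0],[0.8,0,0,-1.5,0],[0.8,0,0,-1.7,0],[0.8,0,0,-1.7,0]])

```text
time_s: 5.52
ee_pos: [0.5731, 0.0267, 0.3256]
eef_rot: [-3.141, 0.0, 1.191]
force: [-0.5, 1.0, -1.9]
grip_width: 0.0347
grip_force: 23.6
```

Call:
servo_tool(motion=[[0.8,0,0,-0.1,0],[0.8,0,0,-0.15,0],[0.8,0,0,-0.15,0]])

```text
time_s: 5.9
ee_pos: [0.5731, 0.0267, 0.3248]
eef_rot: [3.141, -0.0, 1.191]
force: [-2.3, 0.6, 5.9]
grip_width: 0.0348
grip_force: 23.8
```

Call:
servo_tool(motion=[[0.6,0,0,0,0],[0.3,0,0,0,0],[0,0,0,0,0],[0,0,0,0,0],[0,0,0,3,0],[0,0,0,7,0],[0,0,0,11,0],[0,0,-5,11,0],[0,0,-10,11,0],[0,0,-15,11,0],[0,-1,-20,11,0],[0,-2,-25,11,0],[0,-2.5,-30,11,0],[0,-2.5,-35.7,11,0],[0,-2.5,-35.7,11,0],[0,-2.5,-35.7,6,0],[0,-2.5,-35.7,5,0],[0,-2.5,-35.7,5,0]])

```text
time_s: 8.15
ee_pos: [0.5484, -0.3298, 0.3747]
eef_rot: [-3.141, -0.0, 1.192]
force: [0.3, 0.1, 1.0]
grip_width: 0.0942
grip_force: 0.0
```

```bash
python3 - <<'E'
from h import *
s=shot('side');t=shot('top')
def z(c,u0,u1,v0,v1):return cv2.resize(c['image'][v0:v1,u0:u1,::-1],(400,400),interpolation=cv2.INTER_CUBIC)
cv2.imwrite('pics/p2.png',np.hstack([z(s,200,330,150,280),z(t,205,305,130,230)]))
E
```

```text
(no output)
```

View pics/p2.png

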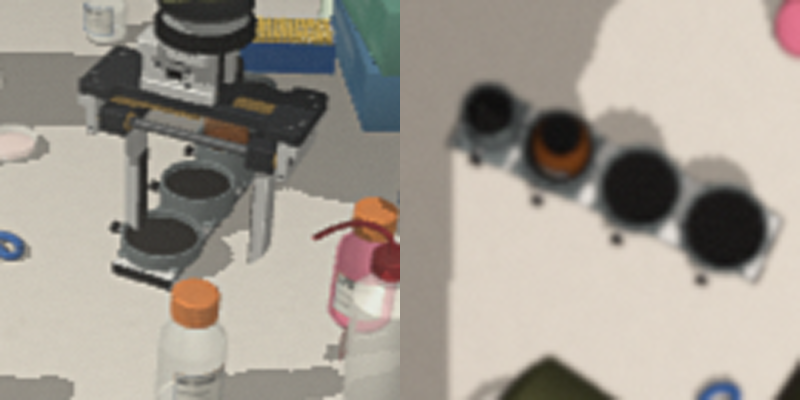

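The amber bottle stands upright in cup 2 (top crop ~(558,142)). The open fingers straddle the medium bottle's cap column. Descending to grip.

Call:
servo_tool(motion=[[0,0,0,-4,0],[0,0,0,-7.2,0],[0,0,0,-7.2,0],[0.4,0,0,-7.2,0],[0.5,0,0,-7.2,0],[0.6,0,0,-7.2,0],[0.7,0,0,-7.2,0],[0.8,0,0,-7.2,0],[0.8,0,0,-7.2,0],[0.8,0,0,-7.2,0]])

```text
time_s: 9.5
ee_pos: [0.5481, -0.3304, 0.3022]
eef_rot: [-3.141, 0.0, 1.191]
force: [0.6, -0.5, 0.7]
grip_width: 0.0399
grip_force: 24.3
```

Call:
servo_tool(motion=[[0.8,0,0,2,0],[0.8,0,0,5,0],[0.8,0,0,7,0],[0.8,0,4,7,0],[0.8,-1,8,7,0],[0.8,-2,12,7,0],[0.8,-3,16,7,0],[0.8,-3.5,19,7,0],[0.8,-3.7,20.6,7,0],[0.8,-3.7,20.6,7,0],[0.8,-3.7,20.6,5,0],[0.8,-3.7,20.6,4,0],[0.8,-3.7,20.6,4,0]], squeeze=30)

```text
time_s: 11.12
ee_pos: [0.5112, -0.1249, 0.3415]
eef_rot: [-3.14, 0.0, 1.191]
force: [-0.3, -0.1, -3.1]
grip_width: 0.0396
grip_force: 29.8
```

```bash
python3 - <<'E'
from h import *
s=shot('side');t=shot('top')
def z(c,u0,u1,v0,v1):return cv2.resize(c['image'][v0:v1,u0:u1,::-1],(400,400),interpolation=cv2.INTER_CUBIC)
cv2.imwrite('pics/p3.png',np.hstack([z(s,200,300,160,260),z(t,205,305,130,230)]))
E
```

```text
(no output)
```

View pics/p3.png

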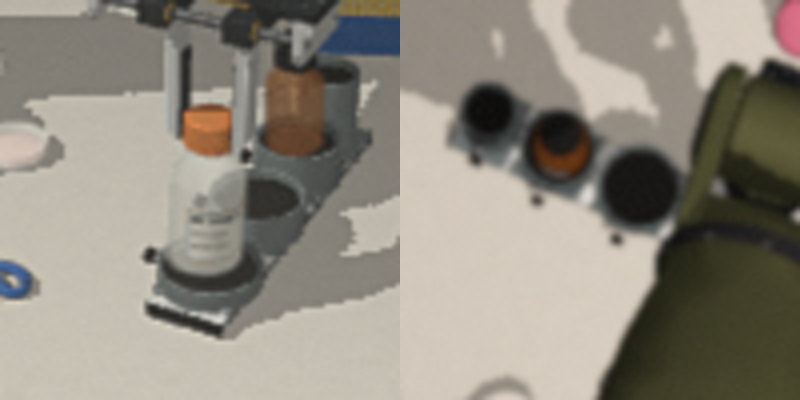

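The side crop shows the medium bottle over cup 4, about 3 mm left of centre (u 206 vs 210). I'll shift it 2 mm in x and lower it.

Call:
servo_tool(motion=[[0.8,0.2,0,0,0],[0.8,0.2,0,-0.6,0],[0.8,0.2,0,-1.2,0],[0.8,0.2,0,-1.5,0],[0.8,0.2,0,-1.65,0],[0.8,0.2,0,-1.65,0]])

```text
time_s: 11.98
ee_pos: [0.5131, -0.1244, 0.3265]
eef_rot: [3.141, 0.0, 1.191]
force: [-3.9, 0.5, 7.3]
grip_width: 0.04
grip_force: 30.2
```

Call:
servo_tool(motion=[[0.6,0,0,0,0],[0.3,0,0,0,0],[0,0,0,0,0],[0,0,0,0,0],[0,0,0,3,0],[0,0,0,7,0],[0,0,0,11,0],[0,-1,5,11,0],[0,-2,10,11,0],[0,-3,15,11,0],[0,-4,20,11,0],[0,-5,25,11,0],[0,-6,30,11,0],[0,-7,35,11,0],[0,-8,40,11,0],[0,-9,44,11,0],[0,-9.8,47.3,11,0],[0,-9.8,47.3,7,0],[0,-9.8,47.3,3,0],[0,-9.8,47.3,3,0]], squeeze=28)

```text
time_s: 14.48
ee_pos: [0.4149, 0.3486, 0.3535]
eef_rot: [-3.139, 0.004, 1.191]
force: [0.1, -0.0, -0.5]
grip_width: 0.0939
grip_force: 0.0
```

Call:
servo_tool(motion=[[0,0,0,-3.5,0],[0,0,0,-6.7,0],[0,0,0,-6.7,0],[0.4,0,0,-6.7,0],[0.5,0,0,-6.7,0],[0.6,0,0,-6.7,0],[0.7,0,0,-6.7,0],[0.8,0,0,-6.7,0],[0.8,0,0,-6.7,0],[0.8,0,0,-6.7,0]])

```text
time_s: 15.72
ee_pos: [0.4151, 0.3487, 0.2887]
eef_rot: [3.142, -0.0, 1.191]
force: [-0.6, 0.5, 0.3]
grip_width: 0.0379
grip_force: 26.5
```

Call:
servo_tool(motion=[[0.8,0,0,2,0],[0.8,0,0,6,0],[0.8,0,0,10,0],[0.8,0,-3,13,0],[0.8,0,-7,16,0],[0.8,0,-11,16,0],[0.8,1,-15,16,0],[0.8,3,-20,16,0],[0.8,5,-25,16,0],[0.8,7,-30,16,0],[0.8,10,-35,16,0],[0.8,12,-38,16,0],[0.8,12.9,-39.5,16,0],[0.8,12.9,-39.5,16,0],[0.8,12.9,-39.5,16,0],[0.8,12.9,-39.5,12,0],[0.8,12.9,-39.5,8,0],[0.8,12.9,-39.5,5.5,0],[0.8,12.9,-39.5,5.5,0]])

```text
time_s: 18.1
ee_pos: [0.5437, -0.0453, 0.3426]
eef_rot: [-3.139, 0.001, 1.192]
force: [1.5, -0.1, -2.1]
grip_width: 0.0376
grip_force: 27.4
```

```bash
python3 - <<'E'
from h import *
s=shot('side');t=shot('top')
def z(c,u0,u1,v0,v1):return cv2.resize(c['image'][v0:v1,u0:u1,::-1],(400,400),interpolation=cv2.INTER_CUBIC)
cv2.imwrite('pics/p4.png',np.hstack([z(s,210,310,150,250),z(t,205,305,130,230)]))
E
```

```text
(no output)
```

View pics/p4.png

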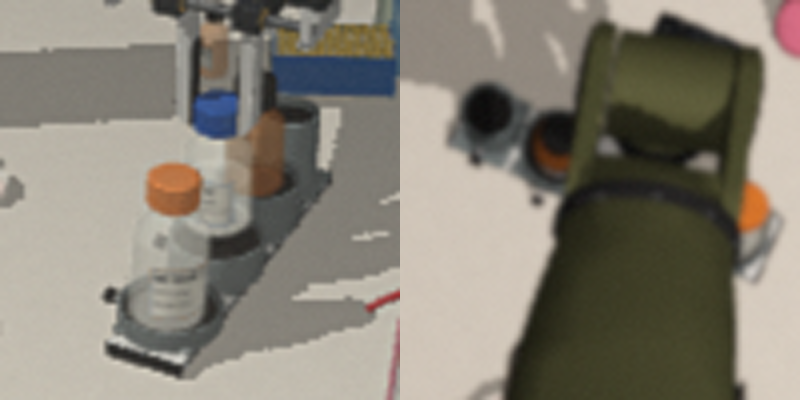

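The medium bottle stands in cup 4, and the buffer bottle (u≈216) is centred over cup 3. Lowering it.

Call:
servo_tool(motion=[[0.8,0.1,0,-0.6,0],[0.8,0.1,0,-1.2,0],[0.8,0.1,0,-1.6,0],[0.8,0.1,0,-1.8,0],[0.8,0.1,0,-1.9,0],[0.8,0.1,0,-1.9,0]])

```text
time_s: 18.95
ee_pos: [0.5451, -0.0462, 0.3259]
eef_rot: [3.141, -0.001, 1.191]
force: [-4.8, 3.2, 9.0]
grip_width: 0.0377
grip_force: 27.6
```

Call:
servo_tool(motion=[[0.6,0,0,0,0],[0.3,0,0,0,0],[0,0,0,0,0],[0,0,0,0,0],[0,0,0,3,0],[0,0,0,7,0],[0,0,0,11,0],[0.4,0,5,11,-9],[0.4,0,10,11,-18],[0.4,0,15,11,-27],[0.4,0,20,11,-36],[0.4,-0.5,25,11,-45],[0.4,-1,30,11,-54],[0.4,-1.2,33,11,-63],[0.4,-1.2,35.4,11,-68],[0.4,-1.2,35.4,11,-68],[0.4,-1.2,35.4,6,-68],[0.4,-1.2,35.4,1.5,-68],[0.4,-1.2,35.4,1.5,-68]], squeeze=10)

```text
time_s: 21.32
ee_pos: [0.533, 0.3067, 0.3369]
eef_rot: [3.139, 0.005, 0.005]
force: [0.3, 0.1, 0.7]
grip_width: 0.0565
grip_force: 0.0
```

```bash
python3 - <<'E'
from h import *
s=shot('side');t=shot('top')
def z(c,u0,u1,v0,v1):return cv2.resize(c['image'][v0:v1,u0:u1,::-1],(400,400),interpolation=cv2.INTER_CUBIC)
cv2.imwrite('pics/p5.png',np.hstack([z(s,215,315,100,200),z(s,200,310,160,270)]))
E
```

```text
(no output)
```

View pics/p5.png

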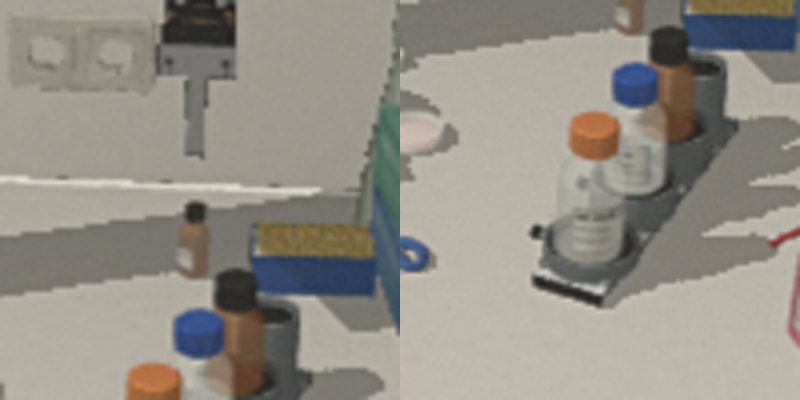

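All three bottles stand upright in their cups, and the finger (u=195) lines up with the dropper (u=194). Descending.

Call:
servo_tool(motion=[[0.4,0,0.1,-4,0],[0.4,0,0.1,-8,0],[0.4,0,0.1,-11,0],[0.4,0,0.1,-12.3,0],[0.4,0,0.1,-12.3,0],[0.5,0,0.1,-12.3,0],[0.6,0,0.1,-12.3,0],[0.7,0,0.1,-12.3,0],[0.8,0,0.1,-12.3,0],[0.8,0,0.1,-12.3,0]])

```text
time_s: 22.68
ee_pos: [0.5332, 0.3087, 0.2171]
eef_rot: [-3.141, -0.001, 0.004]
force: [-0.3, -0.8, 5.4]
grip_width: 0.0288
grip_force: 10.0
```

Call:
servo_tool(motion=[[0.8,0,0,0,0],[0.8,0,0,0,0]])

```text
time_s: 22.92
ee_pos: [0.5332, 0.3087, 0.217]
eef_rot: [-3.141, -0.001, 0.004]
force: [-0.1, -1.1, 6.4]
grip_width: 0.029
grip_force: 10.0
```

```bash
python3 - <<'E'
from h import *
s=shot('side');t=shot('top')
def z(c,u0,u1,v0,v1):return cv2.resize(c['image'][v0:v1,u0:u1,::-1],(400,400),interpolation=cv2.INTER_CUBIC)
cv2.imwrite('pics/p6.png',np.hstack([z(s,235,295,125,185),z(t,130,220,120,210)]))
E
```

```text
(no output)
```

View pics/p6.png

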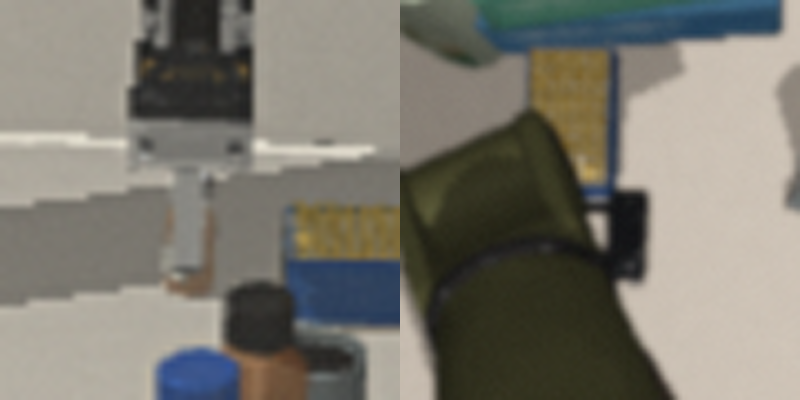

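Call:
servo_tool(motion=[[0.8,0,0,0.25,0],[0.8,0,0,0.25,0],[0.8,0,0,0.25,0]], squeeze=12)

```text
time_s: 23.4
ee_pos: [0.533, 0.3087, 0.219]
eef_rot: [3.141, 0.0, 0.004]
force: [-0.3, -1.2, -0.2]
grip_width: 0.0285
grip_force: 12.0
```

Call:
servo_tool(motion=[[0.8,0,0,0.5,0],[0.8,0,0,0.7,0],[0.8,0,0,0.7,0]])

```text
time_s: 23.78
ee_pos: [0.5331, 0.3087, 0.2264]
eef_rot: [-3.141, -0.0, 0.004]
force: [-0.1, -0.0, -0.4]
grip_width: 0.0283
grip_force: 12.0
```

```bash
python3 - <<'E'
from h import *
s=shot('side')
def z(c,u0,u1,v0,v1):return cv2.resize(c['image'][v0:v1,u0:u1,::-1],(500,500),interpolation=cv2.INTER_CUBIC)
cv2.imwrite('pics/p7.png',z(s,240,290,130,180))
E
```

```text
(no output)
```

View pics/p7.png

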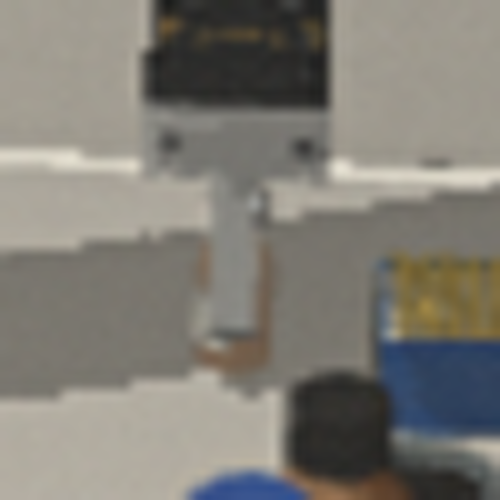

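Call:
servo_tool(motion=[[0.8,0,0,3,0],[0.8,0,0,6,0],[0.8,0,0,9,0],[0.8,0,0,10,10],[0.8,1,-3,10,20],[0.8,2,-6,10,30],[0.8,3,-9,10,40],[0.8,4,-13,10,50],[0.8,5,-17,10,60],[0.8,6,-20,10,68],[0.8,6.6,-22.1,10,68],[0.8,6.6,-22.1,10,68],[0.8,6.6,-22.1,9,68],[0.8,6.6,-22.1,9,68]])

```text
time_s: 25.58
ee_pos: [0.5987, 0.0886, 0.3149]
eef_rot: [-3.14, 0.001, 1.191]
force: [0.5, 0.7, -0.8]
grip_width: 0.0283
grip_force: 12.0
```

```bash
python3 - <<'E'
from h import *
s=shot('side');t=shot('top')
def z(c,u0,u1,v0,v1):return cv2.resize(c['image'][v0:v1,u0:u1,::-1],(400,400),interpolation=cv2.INTER_CUBIC)
cv2.imwrite('pics/p8.png',np.hstack([z(s,240,320,130,210),z(t,205,305,130,230)]))
E
```

```text
(no output)
```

View pics/p8.png

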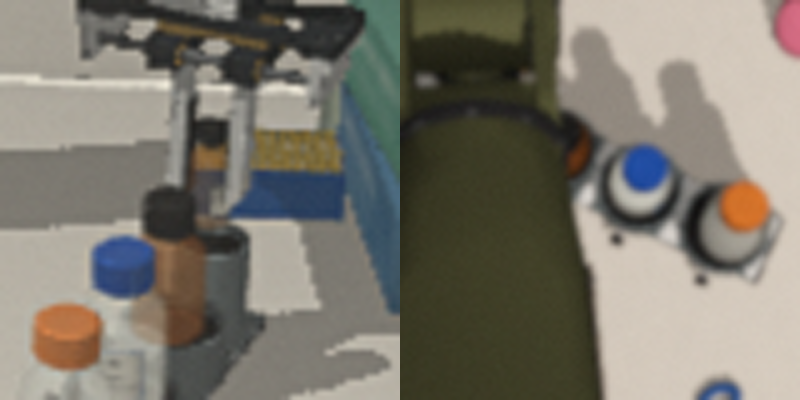

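The dropper hangs upright at u≈211 over cup 1 (centre ≈210). Lowering it gently.

Call:
servo_tool(motion=[[0.8,0,0,-0.6,0],[0.8,0,0,-1.2,0],[0.8,0,0,-1.6,0],[0.8,0,0,-1.8,0],[0.8,0,0,-1.8,0]])

```text
time_s: 26.3
ee_pos: [0.5991, 0.0876, 0.2981]
eef_rot: [-3.141, 0.0, 1.191]
force: [0.2, -0.4, -0.3]
grip_width: 0.0283
grip_force: 12.0
```

Call:
servo_tool(motion=[[0.8,0,0,-0.15,0],[0.8,0,0,-0.3,0],[0.8,0,0,-0.3,0]])

```text
time_s: 26.68
ee_pos: [0.5991, 0.0877, 0.295]
eef_rot: [-3.141, 0.0, 1.191]
force: [-0.2, -0.1, -0.6]
grip_width: 0.0283
grip_force: 12.0
```

Call:
servo_tool(motion=[[0.8,0,0,-0.1,0],[0.8,0,0,-0.2,0],[0.8,0,0,-0.2,0]])

```text
time_s: 27.05
ee_pos: [0.5991, 0.0877, 0.2931]
eef_rot: [-3.142, 0.0, 1.191]
force: [0.1, -0.5, 0.3]
grip_width: 0.0281
grip_force: 12.0
```

Call:
servo_tool(motion=[[0.8,0,0,-0.1,0],[0.8,0,0,-0.2,0],[0.8,0,0,-0.2,0]])

```text
time_s: 27.42
ee_pos: [0.5992, 0.0877, 0.2927]
eef_rot: [3.14, -0.001, 1.191]
force: [-5.5, -0.7, 13.6]
grip_width: 0.0282
grip_force: 12.0
```

Call:
servo_tool(motion=[[0.8,0,0,0.15,0],[0.6,0,0,0.15,0],[0.5,0,0,0.15,0],[0.4,0,0,0.15,0],[0.3,0,0,0.15,0],[0.3,0,0,0.15,0],[0.3,0,0,2,0],[0.3,0,0,5,0],[0.3,0,0,9,0],[0.3,0,0,13,0],[0.3,0,6,13,0],[0.3,-5,12,13,0],[0.3,-10,18,13,0],[0.3,-15,23,13,0],[0.3,-15,23,13,0]])

```text
time_s: 29.3
ee_pos: [0.447, 0.3192, 0.4228]
eef_rot: [3.141, -0.001, 1.193]
force: [0.7, -0.5, 0.3]
grip_width: 0.0656
grip_force: 0.0
```

```bash
python3 - <<'E'
from m import *
s=shot('side');t=shot('top')
def z(c,u0,u1,v0,v1):return cv2.resize(c['image'][v0:v1,u0:u1,::-1],(400,400),interpolation=cv2.INTER_CUBIC)
cv2.imwrite('pics/p9.png',np.hstack([z(s,210,310,140,240),z(t,205,305,130,230)]))
E
```

```text
(no output)
```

View pics/p9.png

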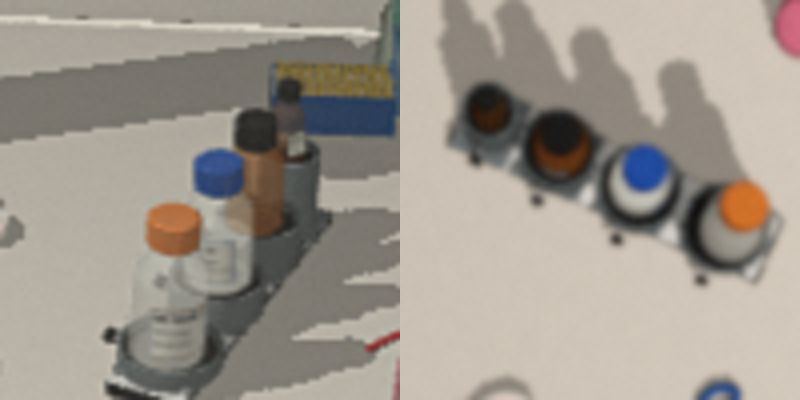

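All four bottles stand upright inside their cups with their caps at one level, so I'm handing in.

```bash
python3 -c "
from station import ctrl
print(ctrl.hand_in())"
```

```text
the job is handed in; nothing more can be done
None
```

I placed all four bottles in the rack in height order and handed the job in at about 29 s; the last pictures show them upright with their caps level, and no verdict came back from the hand-in.

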